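# Slide the weight case home into the corner stop

## Task

Park the closed wooden weight case in the aluminium corner stop on the table: push it along the table with the fingers until its back lies flush against the long bar and its right-hand end against the short bar. Only push it - it must stay flat on the table, never lifted or tipped - and do not disturb the two loose weights behind the stop or the white crucible.

Things in the scene. Friction and masses are not known exactly. Their poses are not given: they have to be found in the camera images.
- weight_case: closed brown wooden case, loose rigid box 76 (x) by 118 (y) by 48 mm high, about 0.4 kg, lid fixed shut. Origin: centre of its underside; own x to its back (latch on the front, 3 mm proud), y to its left end. Back face at x = +38 mm, right-hand end at y = -59 mm. Starts in front of the long bar, left of the short one, yaw within 0.35 rad of world; slides under a push of a few N.
- corner_stop: L-shaped stop, two bare aluminium bars screwed down, yaw within 0.15 rad. Origin: inner corner of the stop faces, at table height. Long bar: 240 mm along its +y, stop face looks to -x. Short bar: 65 mm along its -x, stop face looks to +y. Bars 22 mm high, 5 mm thick; outer flange 4 mm high, to 24 mm from the face. With the case home its origin is at (-38, +59) mm here, axes parallel.
- weight_200: bystander: loose bright steel weight with a knob, 35 mm across, 46 mm high, standing behind the long bar (on the side away from the case); origin at the centre of its underside
- weight_100: bystander: loose bright steel weight with a knob, 28 mm across, 38 mm high, standing behind the long bar (on the side away from the case); origin at the centre of its underside
- crucible: bystander: loose white porcelain crucible with lid, 48 mm across, 48 mm high, standing on the near right of the case, in front of the short bar; origin at the centre of its underside
- sieve_shaker: obstacle: fixed sieve shaker with a tall stack of white sieves, right of the stop, in the way of an arm that swings across the table. Origin: centre of its underside. Base 380 mm (x) by 300 mm (y), about 120 mm high; sieves and rods above it to 705 mm high, within 140 mm of its axis
Mind the look-alikes: they are no part of the job. There is more than one size of the weight_case; the one meant has the size given above.

How it is judged:
By the outcome, as a careful person would: the job done as asked, in the order asked, and still so for the second after the job is handed in, with the robot touching nothing.
It also fails if it takes over 64 s, if anything falls off the work surface, if the arm or the gripper's body presses on something with over 40 N, if the wrist force passes 120 N, or if a joint passes its speed limit or range.

## Robot

A 6-joint arm with a two-finger parallel gripper is mounted at the origin on a cart in front of the work surface, level with it; the furniture and walls round the work are solid. World frame = base frame: x ahead of the robot, y to its left, z up, the work surface at z = 0. Lengths are in m, angles in rad, forces in N, time in s.
With the tool pointing down it reaches from about 0.3 to 0.95 m from the base axis. Payload 3.1 kg.
Tool frame: the origin (TCP) lies midway between the tips of the shut fingers; the grasp point (between the pads) lies 19 mm behind it; z points along the fingers, y is the line along which they close (so a half turn about z gives the same grasp; the last joint's range is limited). The gripper opens to 85 mm and grips with 20 to 120 N. Pads are 22 mm wide; open, the fingers measure 114 mm over their backs; the gripper's body (76 mm by 85 mm) begins 54 mm behind the grasp point. The pads swing forward as they close: fully open they stand 13 mm farther back than shut.
Start: joints at [-1.215, 0.308, 1.634, -0, 1.2, -0.07], TCP at [0.258, -0.569, 0.231] pointing down, gripper open.
Joint ranges: [-3.06, 3.06], [-0.79, 1.96], [0.05, 2.63], [-1.19, 4.34], [0.05, 2.64], [-2.94, 2.94]. Speed limits (rad/s): [2.79, 2.79, 3.14, 3.14, 3.14, 3.14].

## Interface

Orientations are given as a rotation vector (axis times angle).
In Python, from plant import r gives the robot as it stands. The module is installed in compiled form; this text tells all that it offers. Calls block until the motion is done:
- r.move_to(position, orientation): joint-space move of the TCP to a pose.
- r.line_to(position, rot=None, v=0.15, f_stop=None): straight line of the TCP; rot=None keeps the orientation; v is the mean speed in m/s. With f_stop (N) it stops when the force on the tool has changed by that much, and returns True; else False.
- r.move_j(angles): joint-space move.
- r.let_go() and r.grab(grasp_force=None): open the fingers fully, or close them until they stop; grasp_force is the grip in N (None keeps the last).
- r.wait(seconds).
- r.inverse_kinematics(position, orientation): joint angles nearest the present ones, or None.
- r.snapshot(name): name is "side" or "top"; returns (picture, depth): 480x640x3 uint8, red, green, blue; 480x640 float32, m along the optical axis (not along the pixel's ray), 0 where there is no reading.
- r.calibration(name): a dict with "K" (3x3 intrinsics, pixels), "rvec" (rotation vector, rad) and "tvec" (3), from world to camera coordinates, as OpenCV has them. Camera axes: x right, y down, z forward; pixel columns grow to the right and rows downward; lengths in m; the calibration is good to about 2 mm. A picture is of the moment at which its call begins. calibration takes no time and is no camera call.
A pose or a line that the arm cannot do raises r.IKError and nothing moves.
- r.sign_off(): hands the job in; it is judged then, once.
Trained networks look in the newest picture that a camera, given by its name, has taken for a name from the list of things; names that differ only in an ending like _2 or _b are one class to them, and where a whole thing is asked for, a point or a joint stands for the part that bears it (a point fixed in the world has none). Each returns a list of dicts, best first, with "confidence" (0 to 1); they miss things now and then, are a little off and sometimes report something else, mostly with a low value. They report only what shows in the picture. A call takes as long as a camera call. They do not tell look-alikes from the thing itself.
- r.outline_of(thing, camera): "pixels" (480x640 bool, what is visible of it) and "location" ([column, row] in pixels, amid what is visible of it).
Readings, each from a call of its own:
- r.read_clock(): time.
- r.read_qpos(): joint angles.
- r.read_qvel(): joint speeds.
- r.read_tau(): joint torques, N m.
- r.read_ee_pos(): TCP position.
- r.read_tcp_rot(): TCP orientation.
- r.read_contact_force(): force on the tool from outside, world axes, zero at the start.
- r.read_ft_torque(): the same for the moment, N m.
- r.read_finger_gap(): finger opening in m.
- r.read_gripper_force(): force on a finger pad.
Only numpy, scipy, OpenCV 4.12 (cv2) and the standard library are available. Lean on these libraries where they do the work, as an engineer would, in place of code of your own. Each camera call takes 0.05 s, during which the arm holds its last target. There are 200 camera calls.

## Working session

There is one attempt and no reset: what is moved stays moved. The work goes in short steps, each a Python script; the robot and the scene stay as the last script left them, time stands still between calls to the robot, and variables do not carry over. Pictures are saved under pics/ and viewed, at most 10 in all, crops included, and the job is handed in when it is done.

```bash
mkdir -p pics; cat > h.py <<'E'
import numpy as np, cv2
from plant import r
def cloud(cam,d):
    c=r.calibration(cam);K=np.array(c["K"]);R=cv2.Rodrigues(np.array(c["rvec"],float))[0];t=np.array(c["tvec"],float).ravel()
    v,u=np.mgrid[:480,:640]
    P=np.stack([(u-K[0,2])/K[0,0]*d,(v-K[1,2])/K[1,1]*d,d],-1)
    W=(P-t)@R; W[d<=0]=np.nan
    return W
E
python3 - <<'E'
from h import *
ims=[]
for cam in("top","side"):
    p,d=r.snapshot(cam);np.savez(f"{cam}0.npz",p=p,d=d)
    cv2.imwrite(f"pics/{cam}0.png",p[...,::-1])
    W=cloud(cam,d)
    for n in("weight_case","corner_stop","crucible","weight_200","weight_100","sieve_shaker"):
        for o in r.outline_of(n,cam)[:4]:
            m=o["pixels"];print(cam,n,round(o["confidence"],2),np.round(o["location"]),m.sum(),np.round(np.nanmedian(W[m],0),3),np.round(np.nanpercentile(W[m],[3,97],axis=0),3).tolist())
print(r.read_clock())
E
```

```text
top weight_case 0.91 [276. 307.] 2096 [0.47  0.231 0.048] [[0.43, 0.176, 0.042], [0.511, 0.286, 0.053]]
top weight_case 0.71 [197. 234.] 1188 [0.624 0.403 0.035] [[0.588, 0.362, 0.008], [0.66, 0.444, 0.04]]
top weight_case 0.63 [204. 295.] 1227 [0.492 0.38  0.035] [[0.462, 0.338, 0.001], [0.522, 0.423, 0.04]]
top weight_case 0.63 [318. 220.] 1649 [0.667 0.153 0.005] [[0.605, 0.043, -0.002], [0.683, 0.295, 0.025]]
top corner_stop 0.56 [318. 220.] 1627 [0.666 0.149 0.006] [[0.601, 0.044, -0.001], [0.682, 0.294, 0.025]]
top crucible 0.88 [358. 307.] 394 [0.473 0.056 0.041] [[0.453, 0.036, 0.036], [0.493, 0.075, 0.048]]
top weight_200 0.55 [334. 190.] 230 [0.72  0.117 0.033] [[0.708, 0.102, 0.006], [0.738, 0.132, 0.049]]
top weight_200 0.48 [269. 184.] 144 [0.739 0.257 0.028] [[0.729, 0.245, 0.009], [0.753, 0.269, 0.043]]
top weight_100 0.55 [334. 190.] 230 [0.72  0.117 0.033] [[0.708, 0.102, 0.006], [0.738, 0.132, 0.049]]
top weight_100 0.48 [269. 184.] 144 [0.739 0.257 0.028] [[0.729, 0.245, 0.009], [0.753, 0.269, 0.043]]
side weight_case 0.94 [197. 311.] 2187 [0.614 0.412 0.033] [[0.5
[... 282 characters left out ...]
5.] 524 [0.466 0.064 0.039] [[0.45, 0.038, 0.007], [0.49, 0.079, 0.045]]
side corner_stop 0.73 [284. 241.] 1375 [0.656 0.183 0.011] [[0.595, 0.048, -0.001], [0.679, 0.303, 0.022]]
side crucible 0.7 [400. 257.] 531 [0.466 0.064 0.039] [[0.45, 0.036, 0.001], [0.49, 0.079, 0.045]]
side weight_200 0.72 [292. 211.] 353 [0.714 0.124 0.026] [[0.705, 0.105, -0.002], [0.754, 0.135, 0.046]]
side weight_200 0.68 [229. 237.] 223 [0.733 0.264 0.023] [[0.726, 0.252, 0.002], [0.744, 0.273, 0.037]]
side weight_100 0.72 [292. 211.] 353 [0.714 0.124 0.026] [[0.705, 0.105, -0.002], [0.754, 0.135, 0.046]]
side weight_100 0.68 [229. 237.] 223 [0.733 0.264 0.023] [[0.726, 0.252, 0.002], [0.744, 0.273, 0.037]]
0.7
```

View pics/top0.png

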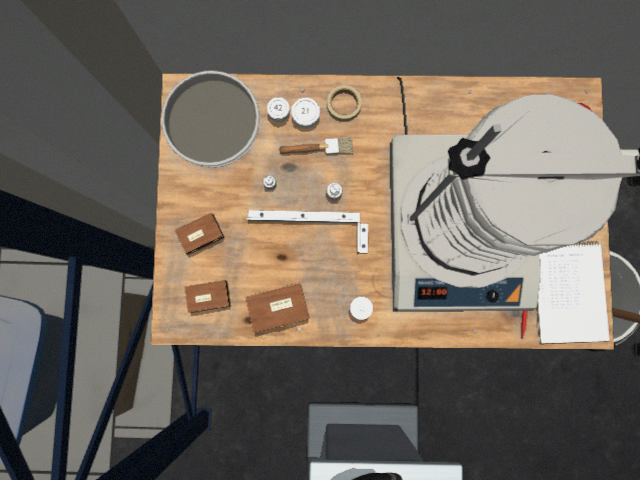

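View pics/side0.png

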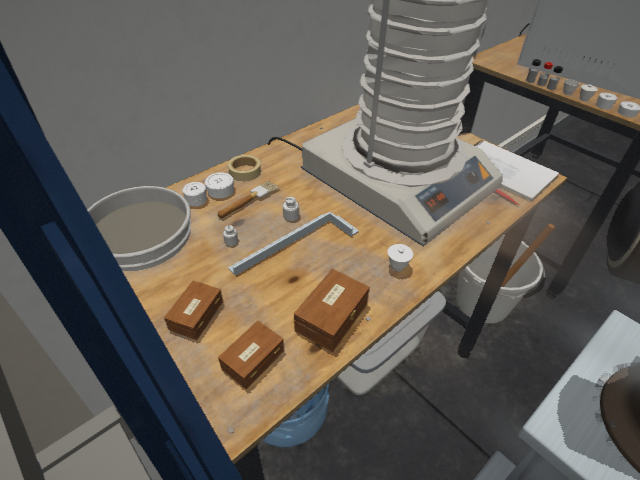

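The target must be the 76x118x48 case. The candidates in the top picture are the large one at (276,307), with its top at z=48 mm and latch to the front, and two smaller ones, about 60x90x40, at (200,234) and (207,297). The large one fits. The stop is at (318,220), the crucible at (360,307), and the weights at (334,190) and (269,183).

```bash
cat >> h.py <<'E'
def fitcase(cam="top",d=None,box=((.36,.75),(0.03,.335))):
    W=cloud(cam,d);(a,b),(c,e)=box
    m=(W[...,2]>.042)&(W[...,2]<.056)&(W[...,0]>a)&(W[...,0]<b)&(W[...,1]>c)&(W[...,1]<e)
    n,l,s,_=cv2.connectedComponentsWithStats(m.astype(np.uint8));k=1+np.argmax(s[1:,4])
    P=W[l==k][:,:2]
    c,wh,_=R=cv2.minAreaRect((P*1000).astype(np.float32))
    bx=cv2.boxPoints(R); e=[bx[1]-bx[0],bx[2]-bx[1]]; L=max(e,key=np.linalg.norm)
    yaw=np.arctan2(-L[0],L[1]); yaw=(yaw+np.pi/2)%np.pi-np.pi/2
    return np.array(c)/1000,yaw,wh,len(P)
def fitstop(cam,d):
    W=cloud(cam,d);z=W[...,2]
    m=(z>.016)&(z<.028)&(W[...,0]>.58)&(W[...,0]<.70)&(W[...,1]>.03)&(W[...,1]<.32)
    P=W[m]
    lg=P[(P[:,1]>.09)&(P[:,0]>.64)]
    p=np.polyfit(lg[:,1],lg[:,0],1)
    for _ in range(3):
        res=lg[:,0]-np.polyval(p,lg[:,1]);lg2=lg[abs(res)<.006];p=np.polyfit(lg2[:,1],lg2[:,0],1)
    yaw=np.arctan(-p[0])
    ux=np.array([np.cos(yaw),np.sin(yaw)]);uy=np.array([-ux[1],ux[0]])
    X=lg2[:,:2]@ux
    sh=P[(P[:,:2]@ux<np.median(X)-.015)&(P[:,1]<.1)][:,:2]
    Y=sh@uy
    return yaw,np.percentile(X,[3,50,97]),np.percentile(Y,[3,50,97]),np.percentile(sh@ux,3),len(lg2),len(sh),np.percentile(lg2[:,:2]@uy,[1,99])
E
python3 - <<'E'
from h import *
for cam in("top","side"):
    f=np.load(cam+"0.npz");print(cam,fitcase(cam,f["d"]),[np.round(x,4) for x in fitstop(cam,f["d"])])
    W=cloud(cam,f["d"]);z=W[...,2]
    for n,b in(("post/left",(W[...,1]>.3)&(z>.15)&(W[...,0]<1.1)&(W[...,1]<.9)),("shaker",(W[...,1]<0)&(W[...,1]>-.6)&(z>.08)&(W[...,0]>.3)&(W[...,0]<1.1))):
        if b.any():print(n,np.round(np.percentile(W[b],[1,99],axis=0),2).tolist())
p=np.load("top0.npz")["p"];a=cv2.resize(p[200:350,160:380],None,fx=3.6,fy=3.6,interpolation=3)[...,::-1]
cv2.imwrite("pics/crop0.png",a)
E
```

```text
top (array([0.46906714, 0.23156406]), np.float32(0.26894474), (77.99311065673828, 117.9180908203125), 2048) [np.float64(-0.0027), array([0.6573, 0.6597, 0.6626]), array([0.0625, 0.0644, 0.0653]), np.float64(0.5941), np.int64(252), np.int64(48), array([0.0947, 0.3035])]
post/left [[0.21, 0.32, 0.16], [1.01, 0.72, 0.63]]
shaker [[0.53, -0.46, 0.08], [1.01, -0.01, 0.59]]
side (array([0.46744   , 0.23417694]), np.float32(0.26854634), (76.62442016601562, 120.35301208496094), 2695) [np.float64(-0.0057), array([0.6536, 0.6558, 0.6601]), array([0.0649, 0.0689, 0.0708]), np.float64(0.5906), np.int64(346), np.int64(68), array([0.0954, 0.3082])]
post/left [[0.21, 0.31, 0.16], [1.01, 0.61, 0.55]]
shaker [[0.53, -0.37, 0.08], [1.01, -0.01, 0.41]]
```

View pics/crop0.png

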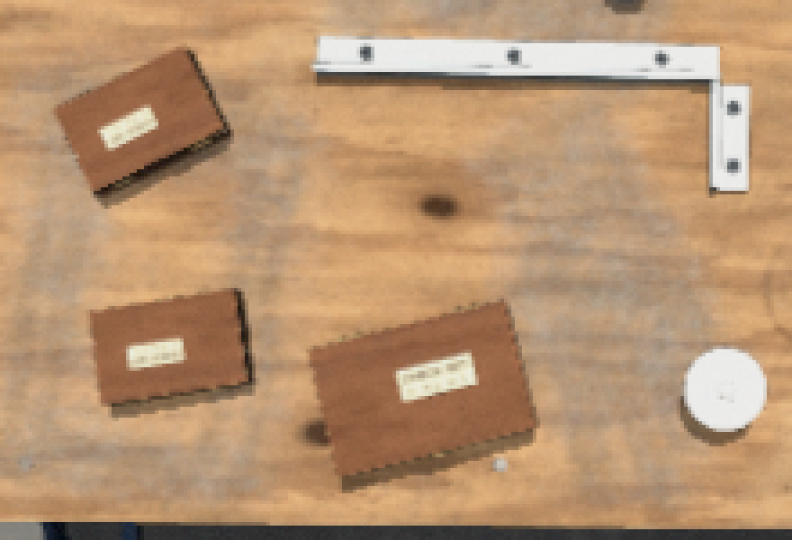

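```bash
cat >> h.py <<'E'
from scipy.spatial.transform import Rotation as Ro
def rot(psi,flip=0):
    # tool z down, tool x along heading psi (y to the right of it), flip: half turn
    c,s=np.cos(psi+np.pi*flip),np.sin(psi+np.pi*flip)
    return Ro.from_matrix(np.array([[c,s,0],[s,-c,0],[0,0,-1.]])).as_rotvec()
E
python3 - <<'E'
from h import *
print(np.round(Ro.from_rotvec(r.read_tcp_rot()).as_matrix(),2).tolist())
for p in([.116,-.31,.28],[.397,.212,.2],[.55,.2,.02],[.62,.33,.02]):
  for a in (0.269,0,-1.57):
    for f in(0,1):
        q=r.inverse_kinematics(p,rot(a,f)); print(p,a,f,None if q is None else np.round(q,2))
for cam in("top","side"):
    W=cloud(cam,np.load(cam+"0.npz")["d"]).reshape(-1,3)
    for x in np.arange(.2,.8,.1):
        b=(W[:,0]>x)&(W[:,0]<x+.1)&(W[:,1]>.1)&(W[:,1]<.9)&(W[:,2]>.07)
        if b.sum()>5:
            Q=W[b];i=np.argsort(Q[:,1])[:len(Q)//50+1][-1];print(cam,round(x,1),b.sum(),np.round(Q[i],2),"zmin",Q[:,2].min().round(2))
E
```

```text
[[0.91, 0.41, 0.0], [0.41, -0.91, -0.0], [-0.0, 0.0, -1.0]]
[0.116, -0.31, 0.28] 0.269 0 [-1.34 -0.37  2.19 -0.    1.32 -0.04]
[0.116, -0.31, 0.28] 0.269 1 None
[0.116, -0.31, 0.28] 0 0 [-1.34 -0.37  2.19 -0.    1.32  0.23]
[0.116, -0.31, 0.28] 0 1 [-1.34 -0.37  2.19  0.    1.32 -2.92]
[0.116, -0.31, 0.28] -1.57 0 [-1.34 -0.37  2.19  0.    1.32  1.8 ]
[0.116, -0.31, 0.28] -1.57 1 [-1.34 -0.37  2.19 -0.    1.32 -1.35]
[0.397, 0.212, 0.2] 0.269 0 [ 0.39 -0.    2.06 -0.    1.08  1.7 ]
[0.397, 0.212, 0.2] 0.269 1 [ 0.39 -0.    2.06  0.    1.08 -1.45]
[0.397, 0.212, 0.2] 0 0 [ 0.39 -0.    2.06 -0.    1.08  1.96]
[0.397, 0.212, 0.2] 0 1 [ 0.39 -0.    2.06 -0.    1.08 -1.18]
[0.397, 0.212, 0.2] -1.57 0 [ 0.39 -0.    2.06  0.    1.08 -2.75]
[0.397, 0.212, 0.2] -1.57 1 [ 0.39 -0.    2.06  0.    1.08  0.39]
[0.55, 0.2, 0.02] 0.269 0 [ 0.27  0.51  1.84 -0.    0.79  1.58]
[0.55, 0.2, 0.02] 0.269 1 [ 0.27  0.51  1.84 -0.    0.79 -1.57]
[0.55, 0.2, 0.02] 0 0 [ 0.27  0.51  1.84 -0.    0.79  1.85]
[0.55, 0.2, 0.02] 0 1 [ 0.27  0.51  1.84 -0.    0.79 -1.3 ]
[0.55, 0.2, 0.02] -1.57 0 [ 0.27  0.51  1.8
[... 240 characters left out ...]
0.69  1.54 -0.    0.92  2.  ]
[0.62, 0.33, 0.02] 0 1 [ 0.43  0.69  1.54 -0.    0.92 -1.14]
[0.62, 0.33, 0.02] -1.57 0 [ 0.43  0.69  1.54  0.    0.92 -2.72]
[0.62, 0.33, 0.02] -1.57 1 [0.43 0.69 1.54 0.   0.92 0.43]
top 0.2 4048 [0.3  0.54 0.32] zmin 0.07
top 0.3 4097 [0.39 0.54 0.32] zmin 0.07
top 0.4 3009 [0.43 0.53 0.32] zmin 0.07
top 0.5 6581 [0.58 0.51 0.61] zmin 0.07
top 0.6 7538 [0.69 0.52 0.34] zmin 0.07
top 0.7 9858 [0.72 0.52 0.46] zmin 0.07
top 0.8 7509 [0.82 0.52 0.46] zmin 0.07
side 0.2 14726 [0.29 0.54 0.53] zmin 0.32
side 0.3 4407 [0.31 0.54 0.54] zmin 0.32
side 0.4 1473 [0.47 0.54 0.35] zmin 0.18
side 0.5 9738 [0.54 0.51 0.49] zmin 0.07
side 0.6 4163 [0.68 0.58 0.08] zmin 0.07
```

```bash
python3 - <<'E'
from h import *
q=r.read_qpos();a=np.array(r.inverse_kinematics([.116,-.31,.28],rot(.269,0)));a[0]=q[0];a[5]=q[5]
r.move_j(a); a[0]=.45;a[5]=-1.4;r.move_j(a)
print(r.read_clock(),r.read_ee_pos())
y=.269;c=np.array([np.cos(y),np.sin(y)]);o=np.array([.4685,.2325])
p=o-c*.078
r.move_to([*p,.12],rot(y,1)); r.line_to([*p,.006],v=.1)
hit=r.line_to([*(o-c*.045),.006],v=.03,f_stop=1.5)
print(hit,r.read_ee_pos(),r.read_contact_force(),r.read_clock())
h=r.line_to([.558,.225,.006],rot(-.004,1),v=.05,f_stop=15)
print(h,r.read_ee_pos(),r.read_contact_force(),r.read_clock())
p,d=r.snapshot("top");cv2.imwrite("pics/top1.png",p[...,::-1][150:350,150:400].repeat(3,0).repeat(3,1))
print(fitcase("top",d))
p,d=r.snapshot("side");cv2.imwrite("pics/side1.png",p[...,::-1]);print(fitcase("side",d))
E
```

```text
3.6333 [0.27699503 0.18150177 0.27996195]
True [0.4224231  0.21970266 0.00565045] [0.98405109 0.54306799 0.6726068 ] 6.6833
False [0.55785844 0.22498043 0.00599095] [-1.68388589 -0.58081704 -0.78643096] 9.5583
(array([0.63689709, 0.25679105]), np.float32(0.016809702), (17.885028839111328, 53.007225036621094), 128)
(array([0.61712958, 0.24752194]), np.float32(0.01490283), (54.4924430847168, 79.15272521972656), 414)
```

View pics/side1.png

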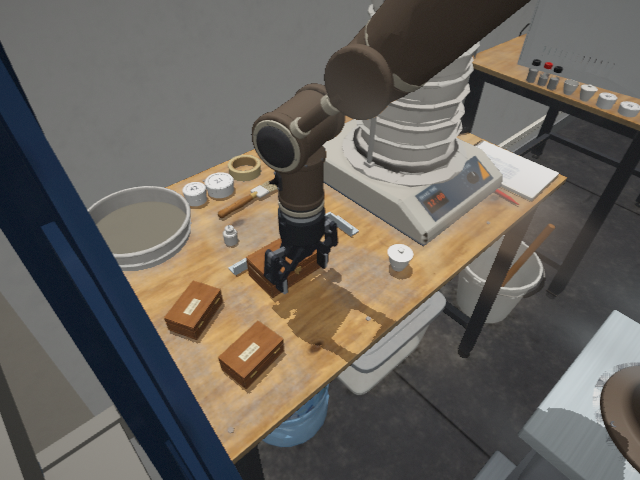

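The case stands roughly parallel in front of the long bar, at about pixel (285,270) in the side view. The fingers are on its front face and the bystanders haven't moved.

```bash
python3 - <<'E'
from h import *
h=r.line_to([.59,.225,.006],v=.02,f_stop=10)
print(h,r.read_ee_pos(),r.read_contact_force(),r.read_ft_torque(),r.read_clock())
r.line_to([.50,.225,.006],v=.1);r.line_to([.42,.225,.17],v=.2)
r.grab(20)
p,d=r.snapshot("top");print(fitcase("top",d));cv2.imwrite("pics/top2.png",cv2.resize(p[150:350,150:400],None,fx=3,fy=3)[...,::-1])
p,d=r.snapshot("side");print(fitcase("side",d),r.read_finger_gap(),r.read_clock())
E
```

```text
True [0.57018492 0.22475514 0.00543699] [0.13482347 0.77661259 0.46470964] [-0.05823698  0.021212    0.01931089] 10.5083
(array([0.6192182 , 0.22497777]), np.float32(-0.008969188), (118.06796264648438, 78.12210845947266), 1996)
(array([0.61759521, 0.22702423]), np.float32(-0.011598468), (119.49993896484375, 78.62751007080078), 1982) 0.0002640717488805276 13.2583
```

View pics/top2.png

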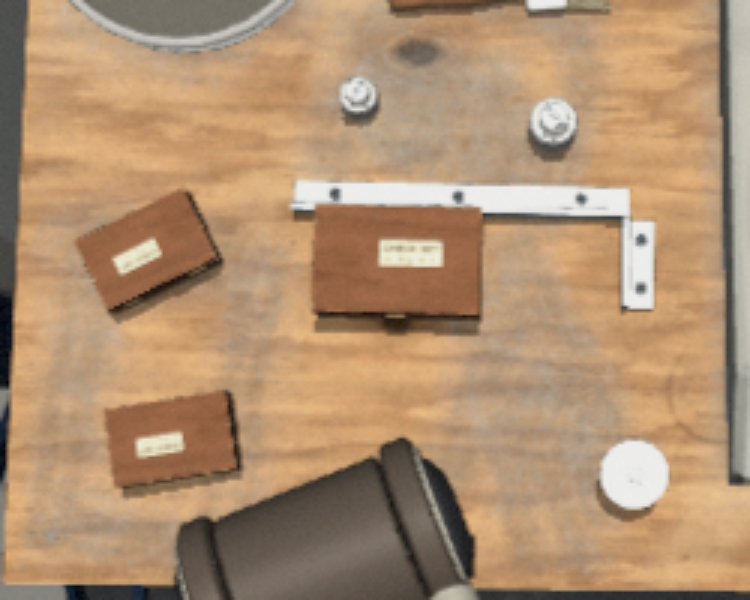

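The case lies against the long bar at crop pixel (397,260), and the bystanders are untouched. Next is a push along the bar.

```bash
python3 - <<'E'
from h import *
R=rot(-np.pi/2-.012,1)
r.move_to([.619,.321,.15],R); r.line_to([.619,.321,.015],v=.1)
f0=r.read_contact_force()
h=r.line_to([.6178,.215,.015],v=.05,f_stop=15);print(h,r.read_ee_pos(),r.read_contact_force())
h=r.line_to([.6176,.18,.015],v=.02,f_stop=10)
print(h,r.read_ee_pos(),f0,r.read_contact_force(),r.read_clock())
r.line_to([.618,.24,.015],v=.1);r.line_to([.618,.25,.12],v=.2)
r.move_to([.42,.20,.17],rot(-.012,1))
for cam in("top","side"):
    p,d=r.snapshot(cam);print(fitcase(cam,d,((.5,.75),(.0,.335))));cv2.imwrite(f"pics/{cam}3.png",cv2.resize(p[150:350,150:400],None,fx=3,fy=3)[...,::-1])
print(r.read_clock())
E
```

```text
False [0.61774789 0.21502158 0.01494998] [-0.03139081  1.88910139 -1.21710811]
True [0.61683271 0.19629511 0.01474215] [0.29510464 0.55907551 0.7403888 ] [-0.21757384  1.20884243  1.18459556] 19.5
(array([0.61742743, 0.12350909]), np.float32(-0.015439391), (117.94490051269531, 78.44042205810547), 1988)
(array([0.61508746, 0.12592902]), np.float32(-0.017940521), (120.45379638671875, 79.35189056396484), 1556)
22.2333
```

View pics/top3.png

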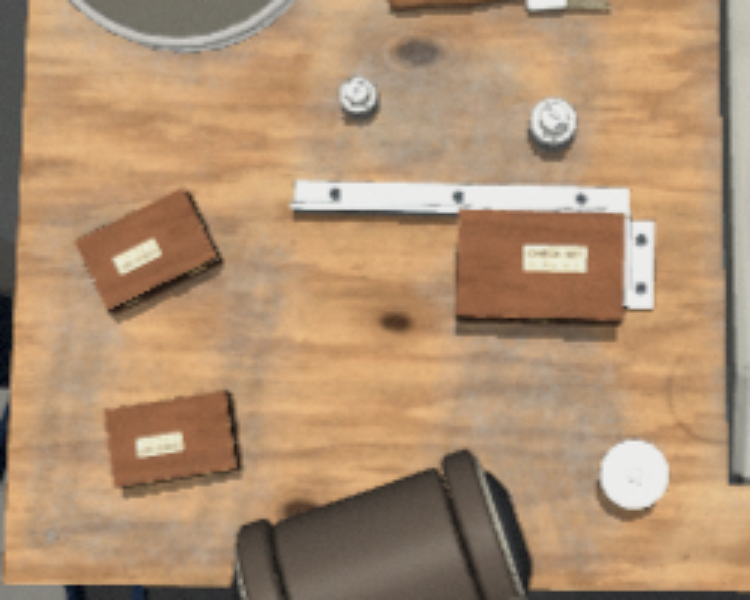

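```bash
python3 - <<'E'
from h import *
a=-.014
r.let_go()
r.move_to([.532,.128,.12],rot(a,1)); r.line_to([.532,.128,.006],v=.1)
h=r.line_to([.59,.127,.006],v=.02,f_stop=12)
print(h,r.read_ee_pos(),r.read_contact_force(),r.read_clock())
r.line_to([.535,.128,.006],v=.1);r.line_to([.52,.14,.13],v=.2)
r.grab(20)
R=rot(-np.pi/2+a,1)
r.move_to([.617,.24,.12],R); r.line_to([.617,.225,.015],v=.1)
h=r.line_to([.6165,.17,.015],v=.02,f_stop=12)
print(h,r.read_ee_pos(),r.read_contact_force(),r.read_clock())
r.line_to([.617,.24,.015],v=.1);r.line_to([.617,.25,.12],v=.2)
r.move_to([.42,.20,.17],rot(-.012,1))
for cam in("top","side"):
    p,d=r.snapshot(cam);np.savez(f"{cam}4.npz",p=p,d=d);print(fitcase(cam,d,((.5,.75),(.0,.335))))
    b=(190,250,270,380) if cam=="top" else (190,310,220,380)
    cv2.imwrite(f"pics/{cam}4.png",cv2.resize(p[b[0]:b[1],b[2]:b[3]],None,fx=5,fy=5,interpolation=2)[...,::-1])
    W=cloud(cam,d)
    for n in("crucible","weight_200"):
        for o in r.outline_of(n,cam)[:2]:print(cam,n,np.round(np.nanmedian(W[o["pixels"]],0),3),np.round(o["location"]))
print(r.read_clock())
E
```

```text
True [0.5691457  0.12741474 0.00497435] [-0.0770322   0.55973633  0.15704652] 26.8167
True [0.61579156 0.19633516 0.01478525] [0.46527188 1.17898073 1.47833643] 33.125
(array([0.6185177 , 0.12370741]), np.float32(0.002961874), (77.44358825683594, 118.28282928466797), 1992)
top crucible [0.617 0.124 0.048] [329. 239.]
top crucible [0.473 0.056 0.041] [360. 308.]
top weight_200 [0.72  0.117 0.034] [333. 191.]
top weight_200 [0.739 0.256 0.027] [269. 182.]
(array([0.61598187, 0.12526828]), np.float32(-0.019842744), (120.44960021972656, 78.45885467529297), 1561)
side crucible [0.466 0.065 0.039] [400. 254.]
side weight_200 [0.715 0.125 0.028] [290. 212.]
36.0667
```

View pics/top4.png

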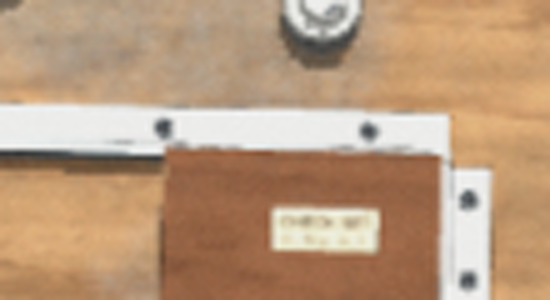

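View pics/side4.png

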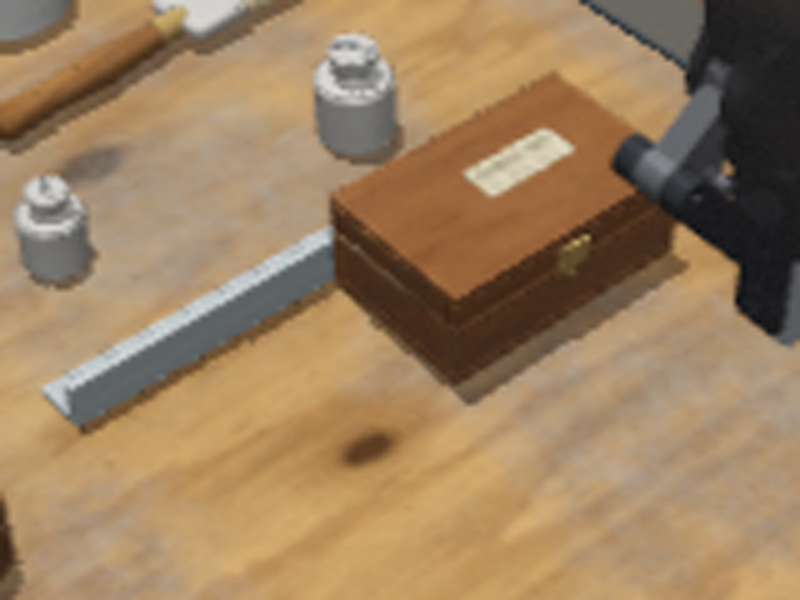

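The case sits in the corner with no visible gap at either bar, and the crucible and weights are where they were. I'll do one last confirming push with both fingers, then back off and hand in.

```bash
python3 - <<'E'
from h import *
a=-.014
r.let_go()
r.move_to([.532,.128,.12],rot(a,1)); r.line_to([.532,.128,.006],v=.1)
h=r.line_to([.59,.1272,.006],v=.02,f_stop=12)
print(h,r.read_ee_pos(),r.read_clock())
r.line_to([.535,.128,.006],v=.08);r.line_to([.52,.14,.13],v=.2);r.move_to([.40,.20,.2],rot(a,1))
for cam in("top","side"):
    p,d=r.snapshot(cam);print(fitcase(cam,d,((.5,.75),(.0,.335))))
r.wait(.3);print(r.read_clock());r.sign_off()
E
```

```text
True [0.56911324 0.1275482  0.00499998] 40.65
(array([0.6190426 , 0.12384633]), np.float32(-0.009713054), (117.98763275146484, 77.27584075927734), 1983)
(array([0.61699384, 0.12618468]), np.float32(-0.016045332), (119.72941589355469, 78.23309326171875), 1603)
43.05
the job is handed in; nothing more can be done
```

The weight case is parked against both bars of the corner stop and the job is handed in at about 43 s. Repeat pushes stopped at the same points on both bars, and the crucible and 200 g weight read the same positions as at the start in the last check, with the 100 g weight unmoved in the top view.

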